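Flip the soap tub's lid leaf over and snap it shut

ROBOT

A 6-joint arm with a two-finger parallel gripper is mounted at the origin on the work surface. World frame = base frame: x ahead of the robot, y to its left, z up, the work surface at z = 0. Lengths are in mm, angles in rad, forces in N, time in s.
With the tool pointing down it reaches from about 275 to 1000 mm from the base axis. Payload 8.4 kg.
Tool frame: the origin (TCP) lies midway between the tips of the shut fingers; the grasp point (between the pads) lies 19 mm behind it; z points along the fingers, y is the line along which they close (so a half turn about z gives the same grasp; the last joint's range is limited). The gripper opens to 85 mm and grips with 20 to 120 N. Pads are 22 mm wide; open, the fingers measure 114 mm over their backs; the gripper's body (76 mm by 85 mm) begins 54 mm behind the grasp point. The pads swing forward as they close: fully open they stand 13 mm farther back than shut.
Start: joints at [-1.209, 0.353, 1.633, -0, 1.155, -0.002], TCP at [222.391, -584.098, 231.281] pointing down, gripper open.
Joint ranges: [-2.63, 2.63], [-0.92, 2.1], [0.06, 2.66], [-1.3, 4.44], [0, 2.69], [-3.02, 3.02]. Speed limits (rad/s): [2.22, 2.22, 2.79, 3.14, 3.14, 3.14].

INTERFACE

Orientations are given as [roll, pitch, yaw] about the fixed x, y, z axes, in that order (R = Rz(yaw) Ry(pitch) Rx(roll)).
In Python, from rig import r gives the robot as it stands.
- The arm moves only by the shell command python3 -m inch 'ROWS' [OPENING] [FORCE]. ROWS is JSON, a list that holds one entry, the list of rows, each a list of 6 numbers: the shift along the tool's x, y, z scaled (see below), then the turn, a rotation vector about the tool's x, y, z scaled (see below). In form: [[[tx, ty, tz, wx, wy, wz], ...]]. A call has 1 to 8 rows; each row is the pose to reach, as a shift and turn from the pose commanded when the call began, along the tool's axes at that moment, turning the shorter way round; what a row does not reach only later rows make up. The controller multiplies each number of a shift by 20 cm and each number of a turn by pi rad. A row lasts 1/12 s, in which the tool goes at most 41.7 mm and 7.16 degrees, less where a joint would pass 70% of its speed; a pose out of reach is approached as far as the arm can. A call with a number of a shift or a turn outside -1 to 1 is refused whole. A call with a gripper value outside its range is refused whole. OPENING is the gripper's target within -1 to 1 (fully open at 1, half-way at 0, shut at -1), set as the call begins (- or left out, the last holds). The fingers move at their own pace and stop on an object; FORCE is the grip in N (left out, the last holds). Time passes only in rows, so rows that repeat a pose let the fingers close. It gives the time, the measured TCP pose, the force, the opening and the grip force at its end, in the units of the state.
- r.sense(): the state, without advancing time (a new reading comes with each control period).
- r.grab_frame(name): name is "scene" or "side" or "wrist"; returns the picture (384x512x3 uint8, red, green, blue); there is no depth.
- r.camera_info(name): a dict with "K" (3x3 intrinsics, pixels), "rvec" (rotation vector, rad) and "tvec" (3), from world to camera coordinates, as OpenCV has them; the wrist camera has in their place "mount" (4x4, takes a point from camera to tool coordinates, whose origin is the TCP and whose axes are the flange's). Camera axes: x right, y down, z forward; pixel columns grow to the right and rows downward; lengths in mm; the calibration is good to about 2 mm. The wrist camera is an equidistant fisheye: a pixel r from the principal point sees the ray r / f radians off the axis. A picture is of the moment at which its call begins: read the wrist's pose just before it. camera_info takes no time and is no camera call.
- r.sign_off(): hands the job in; it is judged then, once.
The state is a dict: "clock": time; "qpos": joint angles; "qvel": joint speeds; "joint_efforts": joint torques, N m; "eef_pos": TCP position; "tcp_rot": TCP orientation; "contact_force": force on the tool from outside, world axes, zero at the start; "wrist_torque": the same for the moment, N m; "opening": opening from 0.0 (shut) to 1.0 (fully open); "grasp_force": force on a finger pad.
Only numpy, scipy, OpenCV 4.12 (cv2) and the standard library are available. Lean on these libraries where they do the work, as an engineer would, in place of code of your own. Each camera call takes 0.05 s, during which the arm holds its last target. There are 200 camera calls.

TASK

The clear tub of cut bar soap on the tile shelf has been left open, with the hinged leaf of its white lid folded back on the fixed half. Using only the fingertips, flip the leaf over its spine on to the open mouth and press its free edge down gently until it snaps fully shut. Do not lift or tip the tub or push it out of its place, and leave everything else where it is.

Things in the scene. Friction and masses are not known exactly. Their poses are not given: they have to be found in the camera images.
- tub: Clear plastic tub of cut soap, loose on the tiles, 0.6 to 1.1 kg; 148 mm long (own x), 118 mm wide (own y), 90 mm high with lid; white lid collar 156 x 126 mm. Origin: centre of its underside, z up. At own x < 0 (robot's side) its top is a fixed flat half lid; at own x > 0 it is the open mouth. Yaw within about 28 degrees of facing the robot.
- spine (a point): Middle of the lid's spine (hinge line), 90 mm above the centre of the tub's underside; the hinge line runs along the tub's own y; axes as the tub's. The leaf on it is a white plate reaching 77 mm from the spine, 124 mm wide, 3 mm thick, 40 g. Its outer face (on top when shut, underneath when folded back) lies in the hinge line; a 15 mm deep plug rib stands on its inner face.
- leaf (a joint): Angle of the hinged leaf, rad: 0 = flat over the mouth, shut; 1.57 = upright; 3.13 = folded back flat on the fixed half. Starts at 2.75 to 3.1. The stiff hinge (about 0.035 N m) keeps the leaf at any angle where it is left. From about 0.11 rad down its bead meets the mouth's springy rim: the free edge then needs about 6 N downwards until it clicks past. Shut is below 0.03.
- tab (a point): Middle of the outer edge of the leaf's thumb tab, in the outer face, 92 mm from the spine; turns with the leaf, own x from spine to tab. Tab 50 mm wide, 3 mm thick, standing 16 mm out from the leaf's free edge: with the leaf folded back it overhangs the tub's near side, 14 mm past the collar, and a finger slanting down towards the tub gets under it.
- shelf: Makeshift shelf, fixed: two piles of half tiles carrying one grey floor tile 300 mm (own x) by 600 mm (own y); top face 55 mm above the cupboard floor. Origin: on the cupboard floor under its middle.
- cup: Upturned white enamel cup on the tiles, 90 mm across, 80 mm high, with a side handle. Origin: centre of its underside. Bystander.
- pot_lid: Round aluminium pot lid lying on the tiles, 160 mm across, 16 mm high, 39 mm with its black knob. Origin: centre of its underside. Bystander.
- brush: Red scrub brush on the tiles behind the tub, 145 x 46 mm, 57 mm high. Origin: centre of its underside. Bystander.
- pipe_clip: Steel saddle pipe clip on the tiles, 84 x 18 mm, 27 mm high. Origin: centre of its underside. Bystander.
- pipe_nut: White plastic pipe nut (ring) on the cupboard floor, 58 mm across, 20 mm high. Origin: centre of its underside. Bystander.
- powder_tin: Tin of scouring powder on the cupboard floor, 74 mm across, 125 mm high. Origin: centre of its underside. Bystander.
- cleaner_bottle: White cleaner bottle on the cupboard floor, 66 mm across, 165 mm high. Origin: centre of its underside. Bystander.
Not all that is in view belongs to the job. Leave any blue, purple or turquoise look-alike of the tub alone.

How it is judged (in metres and radians):
On the way, in this order (a step that is already met when the one before it is completed fails the run):
1. the leaf is swung over past upright, off the fixed half (value of joint leaf below 1.45 rad).
2. the leaf is pressed down past its snap bead (value of joint leaf below 0.03 rad), for 0.2 s.
At the end, for the whole second after the job is handed in: The leaf lies flat over the mouth, snapped shut (within 0.03 rad, about 2 mm at its edge); the tub stands upright and still on the tiles within 40 mm of where it was; nothing else has moved more than 25 mm (value of joint leaf below 0.03 rad and angle between tub's own z axis and vertical below 0.05 rad and z of tub in the frame of shelf between 0.05 and 0.06 m and not (distance of tub from where it was at the start of the episode above 0.04 m) and linear speed of tub below 0.02 m/s and not (distance of cup from where it was at the start of the episode above 0.025 m) and not (distance of pot_lid from where it was at the start of the episode above 0.025 m) and not (distance of brush from where it was at the start of the episode above 0.025 m) and not (distance of pipe_clip from where it was at the start of the episode above 0.025 m) and not (distance of pipe_nut from where it was at the start of the episode above 0.025 m) and not (distance of powder_tin from where it was at the start of the episode above 0.025 m) and not (distance of cleaner_bottle from where it was at the start of the episode above 0.025 m)); the robot touches nothing.
It fails at once if the tub is lifted or carried (more than 15 mm off the tiles) or tipped more than about 14 degrees (z of tub in the frame of shelf above 0.07 m or angle between tub's own z axis and vertical above 0.25 rad).
It fails at once if the tub is pushed more than 40 mm from its place (distance of tub from where it was at the start of the episode above 0.04 m).
It fails at once if the tub or its lid is pressed or squeezed with more than 40 N (contact force between the fingers and tub above 40 N).
It fails at once if the tub or its lid is pushed with the arm or the hand's body instead of the fingers (contact force between the arm and tub above 2 N).
It fails at once if another thing is moved more than 25 mm (distance of any of cup, pot_lid, brush, pipe_clip, pipe_nut, powder_tin, cleaner_bottle from where it was at the start of the episode above 0.025 m).
It also fails if it takes over 38 s, if anything falls off the work surface, if the arm or the gripper's body presses on something with over 40 N, if the wrist force passes 120 N, or if a joint passes its speed limit or range.

## Working session

There is one attempt and no reset: what is moved stays moved. The work goes in short steps, Python scripts to look and compute and a shell command to move; the robot and the scene stay as the last step left them, time stands still between calls to the robot, and variables do not carry over. Pictures are saved under pics/ and viewed, at most 10 in all, crops included, and the job is handed in when it is done.

```bash
ls; mkdir -p pics; python3 - <<'E'
from rig import r
import cv2
for n in("scene","side"):
    cv2.imwrite(f"pics/{n}0.png",cv2.resize(r.grab_frame(n)[:,:,::-1],(800,600),interpolation=cv2.INTER_CUBIC))
    print(n,r.camera_info(n))
print(r.camera_info("wrist"));print(r.sense())
E
```

```text
pics
scene {'K': array([[354.06588197,   0.        , 251.11505156],
       [  0.        , 354.06588197, 194.64349979],
       [  0.        ,   0.        ,   1.        ]]), 'rvec': array([ 1.36619081,  2.1691272 , -0.91526579]), 'tvec': array([ 339.11722315, -214.36035433, 1509.05357737])}
side {'K': array([[459.23543195,   0.        , 247.9176292 ],
       [  0.        , 459.23543195, 199.90105092],
       [  0.        ,   0.        ,   1.        ]]), 'rvec': array([ 2.05427436, -0.82477067,  0.45611439]), 'tvec': array([-457.77546393,  222.53601034, 1414.48127385])}
{'K': array([[297.31863964,   0.        , 251.71572607],
       [  0.        , 297.31863964, 190.85326399],
       [  0.        ,   0.        ,   1.        ]]), 'mount': array([[-3.46132406e-04, -9.61449210e-01, -2.74982359e-01,
         6.99843000e+01],
       [ 9.99999940e-01, -3.30262404e-04, -1.04013429e-04,
         1.02785132e+00],
       [ 9.18729441e-06, -2.74982378e-01,  9.61449266e-01,
        -1.42415585e+02],
       [ 0.00000000e+00,  0.00000000e+00,  0.00000000e+00,
         1.00000000e+00]])}
{'clock': 0.1, 'qpos': array([-1.20942882e+00,  3.53611222e-01,  1.63407521e+00, -6.86665029e-06,
        1.15522649e+00, -2.40455347e-03]), 'qvel': array([-0.00112515, -0.00199454, -0.00404998, -0.00068607,  0.00085962,
        0.00050266]), 'joint_efforts': array([-1.38100018e-03, -6.06362844e+01, -3.42820108e+01, -1.54194277e-04,
        4.05205952e-03, -1.85373773e-05]), 'eef_pos': array([ 222.21324746, -583.68376131,  230.60996259]), 'tcp_rot': array([-3.14027237e+00,  3.10386274e-06,  3.63774840e-01]), 'contact_force': array([ 0.781739  , -0.1802763 , -0.04759098]), 'wrist_torque': array([0.0121578 , 0.01721483, 0.04637715]), 'grasp_force': 0.0, 'opening': 0.9976194076821967}
```

View pics/scene0.png

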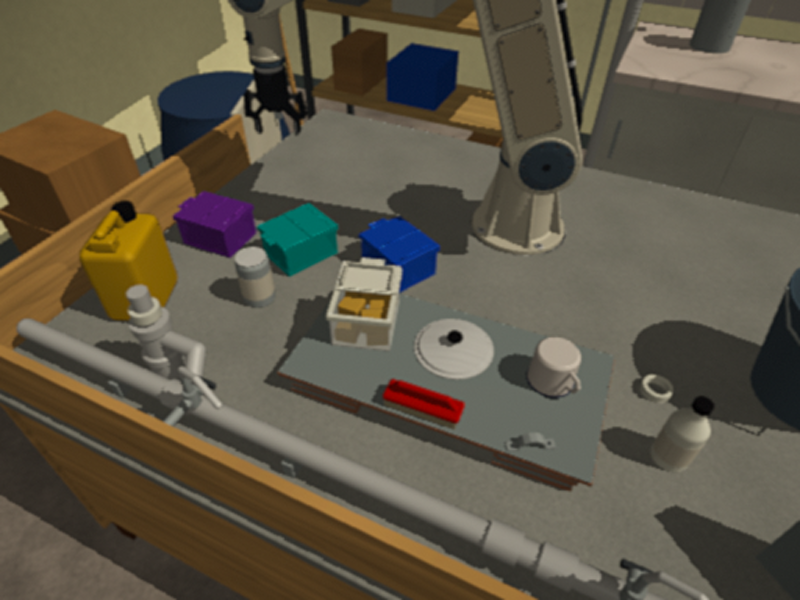

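View pics/side0.png

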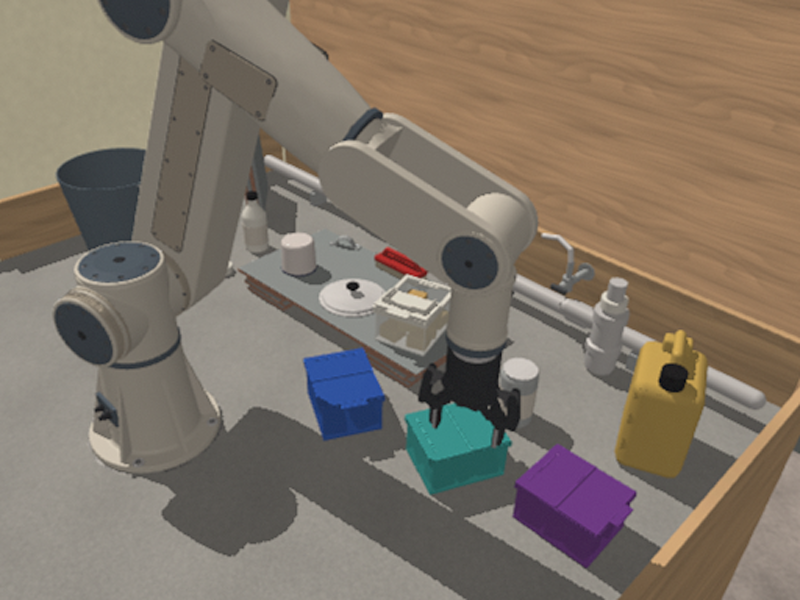

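The clear/white tub with soap on the tile shelf is at scene (365,305) and side (412,310). The others are blue (400,255), turquoise (300,238) and purple (215,222), all lying on the floor and shut. Only the white one fits the description. I'll confirm it in an enlarged crop of both views.

```bash
python3 - <<'E'
from rig import r
import cv2,numpy as np
a=r.grab_frame("scene")[155:235,195:290,::-1]; b=r.grab_frame("side")[165:240,225:315,::-1]
a=cv2.resize(a,None,fx=6,fy=6,interpolation=cv2.INTER_CUBIC)[:, :]
b=cv2.resize(b,None,fx=6,fy=6,interpolation=cv2.INTER_CUBIC)
for im,o in((a,(195,155)),(b,(225,165))):
    for u in range(0,im.shape[1],60): cv2.putText(im,str(o[0]+u//6),(u,8),0,.3,(0,0,255),1); cv2.line(im,(u,0),(u,im.shape[0]),(90,90,255),1) if 0 else None
    for v in range(60,im.shape[0],60): cv2.putText(im,str(o[1]+v//6),(0,v),0,.3,(0,0,255),1)
cv2.imwrite("pics/ca.png",a);cv2.imwrite("pics/cb.png",b)
E
```

```text
(no output)
```

View pics/ca.png

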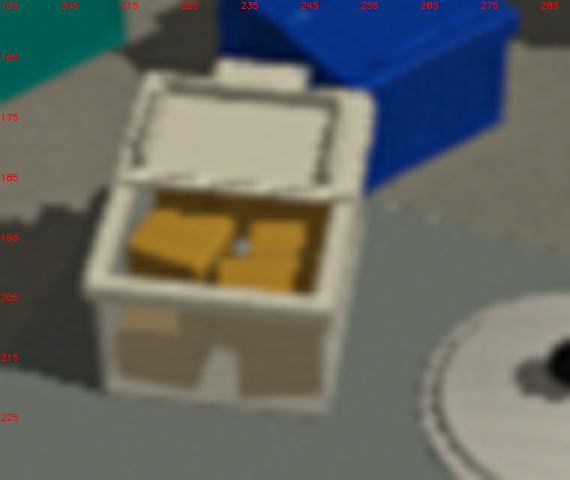

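View pics/cb.png

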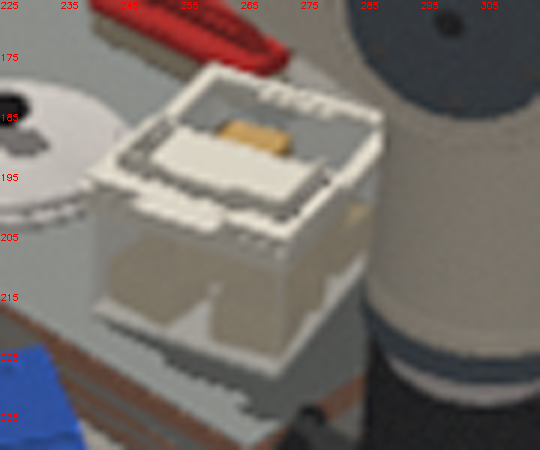

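The crops confirm the white tub. Its leaf is folded back with the tab towards the robot: scene tab edge (231,165)–(247,166), side about (255,200). I'll fit the pose to the corners I read.

```bash
cat > h.py <<'E'
import numpy as np,cv2
from rig import r
from scipy.spatial.transform import Rotation as R
from scipy.optimize import least_squares
def proj(n,P):
    c=r.camera_info(n); return cv2.projectPoints(np.float64(P),c["rvec"],c["tvec"],c["K"],None)[0][:,0]
def T(p,P): return R.from_euler("z",p[2]).apply(P)+[p[0],p[1],55]
E
python3 - <<'E'
from h import *
S=[((74,-59,0),(212.5,220)),((74,59,0),(249.5,223.7)),((78,-63,90),(209.7,203.3)),((78,63,90),(250.8,205.8)),((-78,-63,90),(219.2,167.5)),((-78,63,90),(257,170.3))]
D=[((78,63,90),(260.5,175.8)),((78,-63,90),(288.3,184.7)),((-78,-63,90),(272.2,206.7)),((-78,63,90),(240.3,193.7)),((-74,59,0),(241.7,216.7)),((-74,-59,0),(271.7,227))]
def f(p): return np.r_[(proj("scene",T(p,[a for a,_ in S]))-[b for _,b in S]).ravel(),(proj("side",T(p,[a for a,_ in D]))-[b for _,b in D]).ravel()]
s=least_squares(f,[600,-150,0],loss="soft_l1");p=s.x;print(p,np.degrees(p[2]));print(f(p).round(1).reshape(-1,2).tolist())
for a in(2.75,2.9,3.1):
    P=[np.array([92*np.cos(a),y,90+92*np.sin(a)]) for y in(-25,25)]
    print(a,proj("scene",T(p,P)).round(1).tolist(),proj("side",T(p,P)).round(1).tolist(),T(p,P).mean(0).round(1))
np.save("p.npy",p)
E
```

```text
[ 547.01546873 -174.95323069    6.60450969] 378.4105312239811
[[0.1, 0.8], [-0.0, 0.7], [-1.0, -1.7], [-0.2, -0.3], [-0.6, 0.8], [-0.4, 1.1], [-1.8, -1.7], [3.2, -1.3], [0.3, -0.2], [-2.5, 2.1], [-2.4, 0.7], [-1.1, 0.6]]
2.75 [[229.9, 159.5], [245.2, 160.8]] [[261.3, 195.3], [247.3, 191.1]] [ 466.3 -201.8  180.1]
2.9 [[230.3, 161.9], [245.5, 163.1]] [[260.5, 199.4], [246.6, 195.1]] [ 462.3 -203.2  167. ]
3.1 [[230.7, 165.7], [245.6, 166.9]] [[260.0, 204.4], [246.1, 200.1]] [ 459.8 -204.   148.8]
```

```bash
cat >> h.py <<'E'
def delta(own,slant=45,p=None,s=None):
    "row taking the present TCP to own-frame point, tool heading own x, slanting down by slant deg"
    p=np.load("p.npy") if p is None else p; s=s or r.sense()
    R0=R.from_euler("xyz",s["tcp_rot"]); R1=R.from_euler("z",p[2])*R.from_euler("y",-(90-slant),degrees=True)*R.from_euler("x",np.pi)
    return np.r_[R0.inv().apply(T(p,[own])[0]-s["eef_pos"])/200,(R0.inv()*R1).as_rotvec()/np.pi].round(3).tolist()
def own(s=None):
    p=np.load("p.npy"); s=s or r.sense()
    return R.from_euler("z",-p[2]).apply(s["eef_pos"]-[p[0],p[1],55]).round(1)
E
python3 -c "
from h import *
print(delta([-160,0,110]),own())"
```

```text
[1.445, -1.367, 0.33, -0.006, 0.25, 0.013] [-437.2 -285.4  175.8]
```

```bash
python3 -m inch '[[[0.36,-0.34,0,0,0.05,0],[0.72,-0.68,0,0,0.1,0],[0.72,-0.68,0,0,0.12,0],[0.72,-0.68,0,0,0.12,0],[0.72,-0.68,0,0,0.12,0],[0.72,-0.68,0,0,0.12,0]]]' -1 20; python3 -c "
from h import *
print(delta([-160,0,110]),own())"
```

```text
clock: 0.7
eef_pos: [308.9, -400.7, 230.7]
tcp_rot: [-3.137, -0.378, 0.363]
contact_force: [-0.1, 0.3, 0.7]
opening: 0.146
grasp_force: 0.0
[0.543, -0.663, 0.572, -0.009, 0.13, 0.011] [-297.2 -138.9  175.7]
```

```bash
python3 -m inch '[[[0.27,-0.33,0.28,0,0.06,0],[0.54,-0.66,0.57,-0.009,0.13,0.011],[0.54,-0.66,0.57,-0.009,0.13,0.011],[0.54,-0.66,0.57,-0.009,0.13,0.011],[0.54,-0.66,0.57,-0.009,0.13,0.011],[0.54,-0.66,0.57,-0.009,0.13,0.011],[0.54,-0.66,0.57,-0.009,0.13,0.011],[0.54,-0.66,0.57,-0.009,0.13,0.011]]]'; python3 - <<'E'
from h import *
s=r.sense(); im=r.grab_frame("wrist")
print(delta([-160,0,110],s=s),own(s),s["eef_pos"],s["tcp_rot"],s["opening"])
cv2.imwrite("pics/w1.png",cv2.resize(im[:,:,::-1],(800,600),interpolation=cv2.INTER_CUBIC))
c=r.camera_info("wrist");M=c["mount"];K=c["K"];p=np.load("p.npy")
def wp(P):
    q=R.from_euler("xyz",s["tcp_rot"]).inv().apply(T(p,P)-s["eef_pos"]); q=(q-M[:3,3])@M[:3,:3]
    t=np.arctan2(np.hypot(q[:,0],q[:,1]),q[:,2]);d=q[:,:2]/np.hypot(q[:,0],q[:,1])[:,None]
    return K[:2,2]+K[0,0]*t[:,None]*d
P=[(-78,-63,90),(-78,63,90),(78,63,90),(78,-63,90),(-92,-25,97),(-92,25,97),(-74,-59,0),(-74,59,0)]
print((wp(np.float64(P))*1.5625).round().tolist())
E
```

```text
clock: 1.37
eef_pos: [395.1, -232.6, 165.4]
tcp_rot: [3.133, -0.785, 0.326]
contact_force: [-1.0, -0.2, -0.6]
opening: 0.001
grasp_force: 0.0
[0.007, -0.034, 0.01, 0.002, 0.0, 0.001] [-162.4   -6.8  110.4] [ 395.09625289 -232.63954437  165.37565844] [ 3.13304201 -0.78537426  0.32640987] 0.0014687367876294057
[[509.0, 223.0], [246.0, 224.0], [292.0, 53.0], [472.0, 52.0], [432.0, 237.0], [318.0, 237.0], [472.0, 305.0], [289.0, 305.0]]
```

View pics/w1.png

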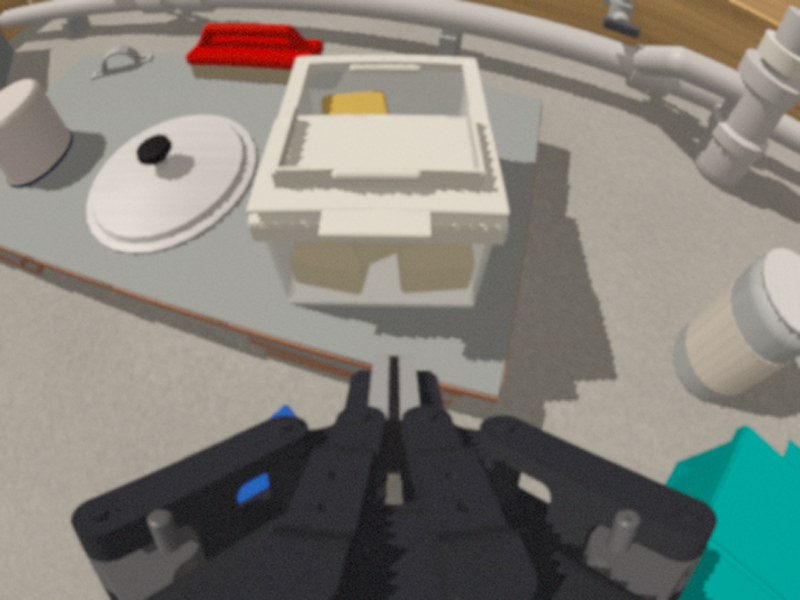

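The wrist view matches the model. The tab edge is at (318–432, 237), exactly as predicted, and the collar and base corners are within about 8 px. I'll go in under the tab.

```bash
python3 -c "
from h import *
a=delta([-125,0,58]);b=delta([-91,0,68]);print(a,b)"
```

```text
[-0.053, -0.039, 0.319, 0.002, -0.0, 0.001] [0.102, -0.039, 0.404, 0.002, -0.0, 0.001]
```

```bash
python3 -m inch '[[[-0.053,-0.039,0.16,0,0,0],[-0.053,-0.039,0.32,0,0,0],[-0.053,-0.039,0.32,0,0,0],[0,-0.039,0.35,0,0,0],[0.05,-0.039,0.375,0,0,0],[0.075,-0.039,0.39,0,0,0],[0.1,-0.039,0.4,0,0,0],[0.1,-0.039,0.4,0,0,0]]]'; python3 - <<'E'
from h import *
s=r.sense(); im=r.grab_frame("wrist"); print(own(s),s["contact_force"])
im2=r.grab_frame("side")[150:240,200:320,::-1]
a=cv2.resize(im[60:290,140:370,::-1],(500,500),interpolation=cv2.INTER_CUBIC)
b=cv2.resize(im2,(300,225),interpolation=cv2.INTER_CUBIC); o=np.zeros((500,800,3),np.uint8);o[:,:500]=a;o[:225,500:]=b
cv2.imwrite("pics/w2.png",o)
print(delta([-90,0,95]))
E
```

```text
clock: 2.08
eef_pos: [460.2, -203.3, 123.6]
tcp_rot: [3.132, -0.786, 0.326]
contact_force: [-0.5, 0.5, -0.0]
opening: 0.0
grasp_force: 0.0
[-91.3   0.5  68.6] [-0.53149803  0.45871028 -0.02817564]
[0.102, 0.007, -0.088, 0.002, -0.0, 0.001]
```

View pics/w2.png

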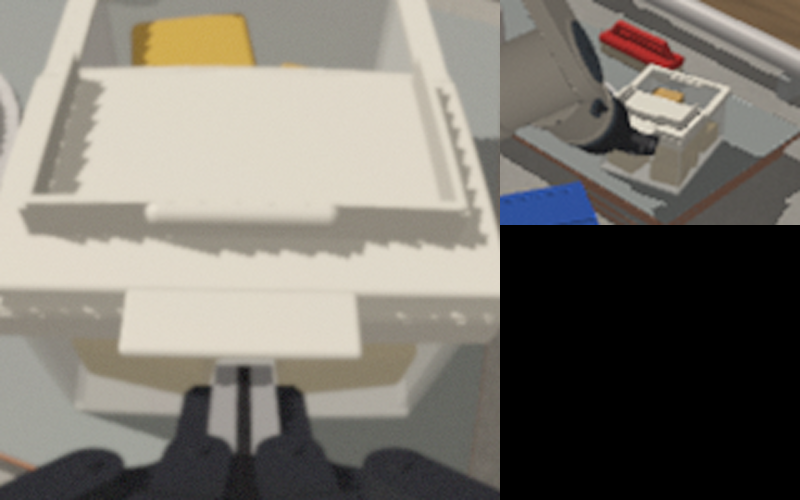

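The tip sits right at the tab's outer edge and is centred on it. I'll go a few mm further in, then lift in small steps.

```bash
python3 -m inch '[[[0.0,0.003,0.025,0,0,0],[0.005,0.003,0.02,0,0,0],[0.03,0.003,-0.005,0,0,0],[0.05,0.003,-0.025,0,0,0],[0.07,0.003,-0.045,0,0,0],[0.08,0.003,-0.055,0,0,0]]]'; python3 - <<'E'
from h import *
s=r.sense(); im=r.grab_frame("wrist"); print(own(s),s["contact_force"])
cv2.imwrite("pics/w3.png",cv2.resize(im[60:290,140:370,::-1],(400,400),interpolation=cv2.INTER_CUBIC))
E
```

```text
clock: 2.68
eef_pos: [462.9, -201.8, 142.3]
tcp_rot: [3.134, -0.786, 0.325]
contact_force: [-0.5, 0.1, -0.1]
opening: -0.003
grasp_force: 0.2
[-88.3   1.1  87.3] [-0.48163522  0.08989566 -0.08932286]
```

View pics/w3.png

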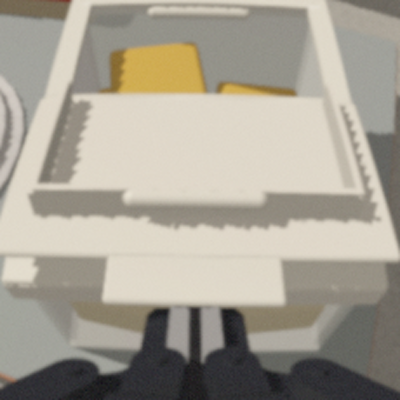

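The tip is now hidden under the tab. Next is the first part of the arc about the spine.

```bash
python3 -m inch '[[[0.03,-0.005,-0.023,0,0,0],[0.06,-0.005,-0.046,0,0,0],[0.106,-0.005,-0.071,0,0,0],[0.163,-0.005,-0.092,0,0,0],[0.212,-0.005,-0.106,0,0,0],[0.269,-0.005,-0.106,0,0,0],[0.322,-0.005,-0.103,0,0,0],[0.322,-0.005,-0.103,0,0,0]]]'; python3 - <<'E'
from h import *
s=r.sense(); im=r.grab_frame("wrist"); print(own(s),s["contact_force"])
a=cv2.resize(im[:,:,::-1],(500,375),interpolation=cv2.INTER_CUBIC)
b=cv2.resize(r.grab_frame("scene")[150:240,190:290,::-1],(300,270),interpolation=cv2.INTER_CUBIC); o=np.zeros((375,800,3),np.uint8);o[:,:500]=a;o[:270,500:]=b
cv2.imwrite("pics/w4.png",o)
E
```

```text
clock: 3.4
eef_pos: [493.1, -190.9, 203.3]
tcp_rot: [3.132, -0.787, 0.327]
contact_force: [1.2, 0.7, 0.2]
opening: -0.001
grasp_force: 0.0
[-56.2   1.9 148.3] [1.20942143 0.69391452 0.15409665]
```

View pics/w4.png

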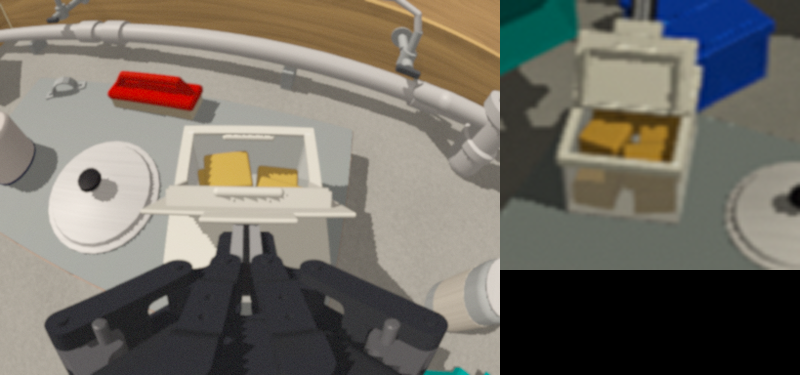

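```bash
python3 -m inch '[[[0.047,-0.01,0.012,0,0,0],[0.095,-0.01,0.025,0,0,0],[0.14,-0.01,0.048,0,0,0],[0.184,-0.01,0.071,0,0,0],[0.225,-0.01,0.1,0,0,0],[0.265,-0.01,0.131,0,0,0],[0.295,-0.01,0.17,0,0,0],[0.325,-0.01,0.212,0,0,0]]]' && python3 -m inch '[[[0.023,0,0.044,0,0,0],[0.046,0,0.088,0,0,0],[0.059,0,0.14,0,0,0],[0.071,0,0.191,0,0,0],[0.073,0,0.24,0,0,0],[0.074,0,0.286,0,0,0],[0.074,0,0.286,0,0,0],[0.074,0,0.286,0,0,0]]]'; python3 - <<'E'
from h import *
s=r.sense(); im=r.grab_frame("wrist"); print(own(s),s["contact_force"])
a=cv2.resize(im[:,:,::-1],(500,375),interpolation=cv2.INTER_CUBIC)
b=cv2.resize(r.grab_frame("scene")[150:240,190:290,::-1],(300,270),interpolation=cv2.INTER_CUBIC); o=np.zeros((375,800,3),np.uint8);o[:,:500]=a;o[:270,500:]=b
cv2.imwrite("pics/w5.png",o)
for x,z,sl in((80,118,60),(80,104,65),(80,95,65)): print(delta([x,0,z],sl))
E
```

```text
clock: 4.17
eef_pos: [564.3, -164.5, 217.6]
tcp_rot: [3.135, -0.786, 0.325]
contact_force: [0.1, 0.9, -0.4]
opening: 0.002
grasp_force: 0.2
clock: 4.83
eef_pos: [611.7, -148.6, 187.0]
tcp_rot: [3.137, -0.785, 0.324]
contact_force: [-0.2, 0.3, 0.6]
opening: 0.001
grasp_force: 0.0
[ 69.7   4.6 132. ] [-0.16403439  0.28993621  0.62616008]
[-0.015, 0.021, 0.089, 0.001, -0.083, 0.0]
[-0.065, 0.02, 0.139, 0.001, -0.111, 0.0]
[-0.096, 0.02, 0.171, 0.001, -0.111, 0.0]
```

View pics/w5.png

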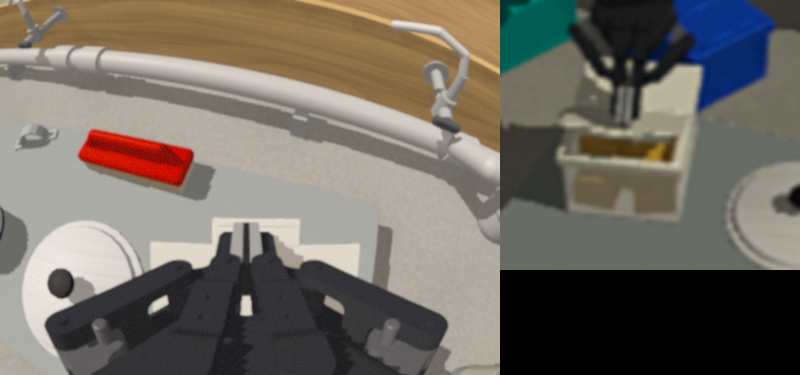

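```bash
python3 -m inch '[[[-0.005,0.01,0.03,0,-0.03,0],[-0.01,0.02,0.06,0,-0.06,0],[-0.015,0.02,0.089,0,-0.083,0],[-0.04,0.02,0.114,0,-0.1,0],[-0.065,0.02,0.139,0,-0.111,0],[-0.065,0.02,0.139,0,-0.111,0]]]'; python3 - <<'E'
from h import *
s=r.sense(); print(own(s),s["contact_force"])
for z in(98,94,90): print(delta([80,0,z],65))
E
```

```text
clock: 5.43
eef_pos: [624.5, -150.5, 159.7]
tcp_rot: [3.133, -0.434, 0.323]
contact_force: [-0.2, 0.6, 0.9]
opening: -0.005
grasp_force: 0.0
[ 81.2  -1.3 104.7] [-0.18168715  0.61161635  0.85059134]
[-0.02, -0.007, 0.028, 0.003, 0.001, 0.001]
[-0.028, -0.007, 0.046, 0.003, 0.001, 0.001]
[-0.036, -0.007, 0.064, 0.003, 0.001, 0.001]
```

```bash
python3 -m inch '[[[-0.004,0,0.009,0,0,0],[-0.008,0,0.018,0,0,0],[-0.012,0,0.027,0,0,0],[-0.012,0,0.027,0,0,0]]]'; python3 -m inch '[[[-0.002,0,0.0045,0,0,0],[-0.004,0,0.009,0,0,0],[-0.006,0,0.0135,0,0,0],[-0.006,0,0.0135,0,0,0]]]'; python3 -c "
from h import *
print(own(),r.sense()['contact_force'])"
```

```text
clock: 5.77
eef_pos: [622.7, -149.7, 153.1]
tcp_rot: [3.137, -0.438, 0.321]
contact_force: [1.9, 1.9, 2.0]
opening: -0.003
grasp_force: 1.2
clock: 6.1
eef_pos: [622.4, -149.6, 149.4]
tcp_rot: [3.137, -0.436, 0.322]
contact_force: [-0.0, 0.5, -0.5]
opening: 0.002
grasp_force: 0.0
[79.6  0.2 94.4] [-0.0202009   0.52304042 -0.51155703]
```

```bash
python3 -m inch '[[[-0.002,0,0.0045,0,0,0],[-0.004,0,0.009,0,0,0],[-0.004,0,0.009,0,0,0]]]'; python3 -m inch '[[[-0.002,0,0.0045,0,0,0],[-0.004,0,0.009,0,0,0],[-0.004,0,0.009,0,0,0]]]'; python3 -m inch '[[[-0.002,0,0.0045,0,0,0],[-0.004,0,0.009,0,0,0],[-0.004,0,0.009,0,0,0]]]'
```

```text
clock: 6.35
eef_pos: [623.1, -149.7, 148.1]
tcp_rot: [3.137, -0.437, 0.322]
contact_force: [-3.7, -0.5, 4.4]
opening: 0.005
grasp_force: 2.1
clock: 6.6
eef_pos: [623.7, -149.6, 147.5]
tcp_rot: [3.136, -0.438, 0.322]
contact_force: [-8.1, 1.5, 15.5]
opening: -0.002
grasp_force: 7.4
clock: 6.85
eef_pos: [624.8, -149.5, 147.0]
tcp_rot: [3.135, -0.441, 0.322]
contact_force: [-8.1, 4.0, 23.4]
opening: -0.003
grasp_force: 11.7
```

It resists stiffly (23 N) with the tip at lid-top height, 145 mm, so the leaf is shut. I'll back off and check.

```bash
python3 -m inch '[[[0.004,0,-0.009,0,0,0],[0.02,0,-0.05,0,0,0],[0.08,0,-0.15,0,0,0],[0.15,0,-0.35,0,0,0],[0.2,0,-0.6,0,0,0],[0.2,0,-0.6,0,0,0],[0.2,0,-0.6,0,0,0],[0.2,0,-0.6,0,0,0]]]'; python3 - <<'E'
from h import *
s=r.sense(); im=r.grab_frame("wrist"); print(own(s))
c=r.camera_info("wrist");M=c["mount"];K=c["K"];p=np.load("p.npy")
def wp(P):
    q=R.from_euler("xyz",s["tcp_rot"]).inv().apply(T(p,P)-s["eef_pos"]); q=(q-M[:3,3])@M[:3,:3]
    t=np.arctan2(np.hypot(q[:,0],q[:,1]),q[:,2]);d=q[:,:2]/np.hypot(q[:,0],q[:,1])[:,None]
    return K[:2,2]+K[0,0]*t[:,None]*d
P=np.float64([(-78,-63,90),(-78,63,90),(78,63,90),(78,-63,90),(92,-25,90),(92,25,90),(92,-25,93),(92,25,93)])
print((wp(P)*[500/512,375/384]).round(1).tolist(),((proj("scene",T(p,P))-[190,150])*3+[500,0]).round().tolist())
a=cv2.resize(im[:,:,::-1],(500,375),interpolation=cv2.INTER_CUBIC)
b=cv2.resize(r.grab_frame("scene")[150:240,190:290,::-1],(300,270),interpolation=cv2.INTER_CUBIC); o=np.zeros((375,800,3),np.uint8);o[:,:500]=a;o[:270,500:]=b
cv2.imwrite("pics/w6.png",o)
E
```

```text
clock: 7.52
eef_pos: [609.3, -153.8, 270.3]
tcp_rot: [3.136, -0.438, 0.322]
contact_force: [-1.3, 0.3, 0.0]
opening: 0.002
grasp_force: 0.0
[ 65.7   0.4 215.3]
[[305.3, 368.5], [184.4, 368.8], [180.9, 222.6], [308.0, 222.4], [269.9, 208.8], [219.0, 208.8], [270.2, 208.5], [218.7, 208.6]] [[586.0, 55.0], [700.0, 64.0], [682.0, 166.0], [556.0, 155.0], [591.0, 168.0], [641.0, 173.0], [591.0, 166.0], [641.0, 171.0]]
```

View pics/w6.png

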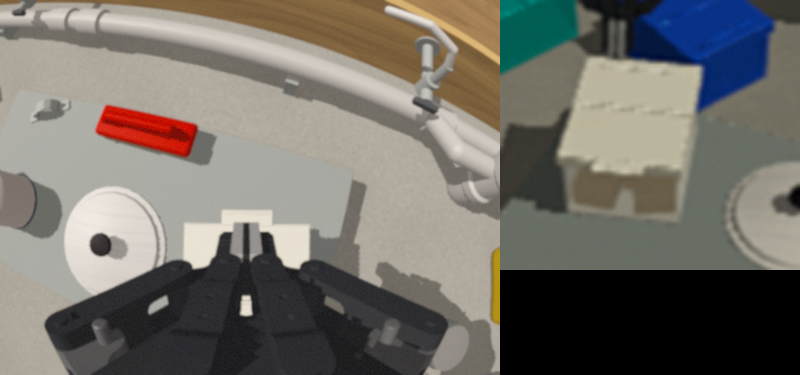

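The leaf lies flush over the mouth with the tub still in its place: the tab edge matches the prediction at wrist (219–270, 209). The force dropped after first contact, then rose to 23 N against a hard stop, well above the 6 N the bead needs. The arm is clear, so I'm handing in.

```bash
python3 -c "
from rig import r
print(r.sign_off())"
```

```text
the job is handed in; nothing more can be done
None
```

The leaf was flipped over and pressed down until it shut, the tub stayed in its place and the arm was clear; I handed the job in after about 7.6 s on the robot's clock, and no verdict was returned.

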